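# Wedge the rocking mosaic box steady

## Robot

A 6-joint arm with a two-finger parallel gripper is mounted at the origin on the work surface. World frame = base frame: x ahead of the robot, y to its left, z up, the work surface at z = 0. Lengths are in m, angles in rad, forces in N, time in s.
With the tool pointing down it reaches from about 0.275 to 0.875 m from the base axis. Payload 12.5 kg.
Tool frame: the origin (TCP) lies on the mounting face of the last link; the fingertips stand 173 mm ahead of it and the grasp point (between the pads) lies 155 mm ahead of it (tip_extent is the z of the fingertips in the tool frame, in m); z points along the fingers, y is the line along which they close (so a half turn about z gives the same grasp; the last joint's range is limited). The gripper opens to 85 mm and grips with 20 to 120 N. Pads are 22 mm wide; open, the fingers measure 114 mm over their backs; the gripper's body (76 mm by 85 mm) begins 54 mm behind the grasp point. The pads swing forward as they close: fully open they stand 13 mm farther back than shut.
Start: joints at [-1.389, 0.351, 1.652, -0, 1.139, -0.085], TCP at [0.145, -0.531, 0.405] pointing down, gripper open.
Joint ranges: [-2.75, 2.75], [-0.79, 2.1], [0.01, 2.65], [-1.57, 4.71], [0.07, 3.14], [-2.87, 2.87]. Speed limits (rad/s): [2.22, 2.22, 2.79, 3.14, 3.14, 3.14].

## Interface

Orientations are given as a 3x3 rotation matrix whose columns are the frame's x, y, z axes.
In Python, from bench import observe, camera, camera_model, hand_in, silhouettes, tip_of, tip_extent gives the robot as it stands. The module is installed in compiled form; this text tells all that it offers.
- The arm moves only by the shell command python3 -m jog 'ROWS' [OPENING] [FORCE]. ROWS is JSON, a list of rows, each an object with "translation": the shift along the world's x, y, z each as a share of 0.1 m, from -1 to 1, a list of three; "rot": the turn, a rotation vector about the world's x, y, z each as a share of 60 degrees, from -1 to 1, a list of three. In form: [{"translation": [dx, dy, dz], "rot": [wx, wy, wz]}, ...]. A call has 1 to 5 rows; each row is the pose to reach, as a shift and turn from the pose commanded when the call began; what a row does not reach only later rows make up. A row lasts 1/12 s, in which the tool goes at most 41.7 mm and 7.16 degrees, less where a joint would pass 70% of its speed; a pose out of reach is approached as far as the arm can. A call with a number of a shift or a turn outside -1 to 1 is refused whole. A call with a gripper value outside its range is refused whole. OPENING is the closure in counts, from 0 (fully open) to 255 (shut), set as the call begins (- or left out, the last holds). The fingers move at their own pace and stop on an object; FORCE is the grip in N (left out, the last holds). Time passes only in rows, so rows that repeat a pose let the fingers close. It gives the time, the measured TCP pose, the force, the opening and the grip force at its end, in the units of the state.
- observe(): the state, without advancing time (a new reading comes with each control period).
- camera(name): name is "side" or "top" or "wrist"; returns the picture (420x560x3 uint8, red, green, blue); there is no depth.
- camera_model(name): a dict with "fovy" (degrees; the focal length in pixels is half the picture's height over the tangent of half this angle, whatever the lens; pixels are square), "cx", "cy" (the principal point, pixels), "view" (4x4, takes a point from world to camera coordinates); the wrist camera has in their place "hand_eye" (4x4, takes a point from camera to tool coordinates, whose origin is the TCP and whose axes are the flange's). Camera axes: x right, y up, looking along -z (the intrinsics and any distortion apply to the point x, -y, -z); pixel columns grow to the right and rows downward; lengths in m; the calibration is good to about 2 mm. A picture is of the moment at which its call begins: read the wrist's pose just before it. camera_model takes no time and is no camera call.
- hand_in(): hands the job in; it is judged then, once.
Trained networks look in the newest picture that a camera, given by its name, has taken for a name from the list of things; names that differ only in an ending like _2 or _b are one class to them, and where a whole thing is asked for, a point or a joint stands for the part that bears it (a point fixed in the world has none). Each returns a list of dicts, best first, with "conf" (0 to 1); they miss things now and then, are a little off and sometimes report something else, mostly with a low value. They report only what shows in the picture. A call takes as long as a camera call. They do not tell look-alikes from the thing itself.
- silhouettes(target, camera): "mask" (420x560 bool, what is visible of it) and "xy" ([column, row] in pixels, amid what is visible of it).
- tip_of(target, camera): "xy" ([column, row] in pixels: a listed point, or the origin of a listed thing).
The state is a dict: "time": time; "qpos": joint angles; "joint_vel": joint speeds; "tau": joint torques, N m; "tcp_pos": TCP position; "ee_rot": TCP orientation; "force": force on the tool from outside, world axes, zero at the start; "wrist_torque": the same for the moment, N m; "gripper_width": finger opening in m; "grip_force": force on a finger pad.
Only numpy, scipy, OpenCV 4.12 (cv2) and the standard library are available. Lean on these libraries where they do the work, as an engineer would, in place of code of your own. Each camera call takes 0.05 s, during which the arm holds its last target. There are 200 camera calls.

## Task

The mosaic box on the green board rocks on the dowel under its middle: with your fingertips push the yellow wedge, thin tip first, under its raised end until the box just stops rocking. Then, clear of the wedge, press down firmly on top of that end for about a second to prove that it no longer gives (if it does, push the wedge further and press again), and leave it wedged. Only push and press: never lift or tip over the wedge or the box, do not shove the box away or jack it up off its dowel by more than a few millimetres, and leave the glue bottle, blue pot and red jar alone.

Things in the scene. Friction and masses are not known exactly. Their poses are not given: they have to be found in the camera images.
- board: Green wooden board fixed to the table, 165 x 170 mm; its top is 1 to 9 mm above the table (varies). Origin 10 mm below its top, under the box's dowel; z up; +x runs to the end stop, a strip 12 mm high at x = 117 to 135 mm that backs the box's heavy end. Its other end is at x = -30 mm: the box's raised end overhangs bare table.
- box: Loose closed wooden box, 220 (x) x 150 (y) x 50 mm, about 0.9 kg, brown tiles on the heavy half of its lid. A 16 mm dowel across its middle stands 6 mm proud underneath: a seesaw. Heavy end (+x) down by the stop, light end (-x) raised; 2 to 3 N down on that end rocks it. Origin on the board's top under the dowel; z vertical at rest (the lid then slopes 0.055 rad). The wedge goes in along +x.
- raised_edge (a point): Middle of the bottom edge of the box's raised end (110 mm along -x from the dowel). At rest it is 12 mm above the board's top (22 mm above the board's origin), so 13 to 21 mm above the table.
- press_spot (a point): Point on the bare plywood lid at the raised end, on the centre line, 20 mm in from the end: the place to press. At rest 62 to 70 mm above the table. Without the wedge it gives way by 10 mm or more.
- wedge: Loose yellow wooden wedge, 120 (x) x 70 (y) mm, about 0.12 kg, flat on the table before the raised end. Origin: centre of its underside. Tip (2 mm thick) at x = +60 mm; top slopes up to 26 mm at x = -30 mm, then flat to the upright back face at x = -60 mm, the face to push. Slides with under 2 N alone, about 5 to 12 N once it carries the box; does not slip back when let go.
- wedge_tip (a point): Middle of the wedge's thin tip, on the table. The box is snug when the tip is 40 to 72 mm in under the raised edge, by the board's height; driven much further the wedge jams the box against the end stop and the push soars past 50 N.
- wedge_slope (a point): Middle of the wedge's sloping face (45 mm behind the tip horizontally, 14 mm above the table); z points square out of the slope, x down the slope towards the tip.
- glue: Bystander: white glue bottle, 48 mm diameter, 130 mm tall, origin at the centre of its underside.
- tile_pot: Bystander: blue plastic pot, 84 mm diameter, 70 mm tall, origin at the centre of its underside.
- paint_jar: Bystander: red paint jar, 60 mm diameter, 60 mm tall, origin at the centre of its underside.
There are look-alikes about, which are no part of the job. Several things have the shape of the wedge; the one meant has the colours described above.

How it is judged:
By the outcome, as a careful person would: the job done as asked, in the order asked, and still so for the second after the job is handed in, with the robot touching nothing.
It also fails if it takes over 51 s, if anything falls off the work surface, if the arm or the gripper's body presses on something with over 40 N, if the wrist force passes 120 N, or if a joint passes its speed limit or range.

## Working session

There is one attempt and no reset: what is moved stays moved. The work goes in short steps, Python scripts to look and compute and a shell command to move; the robot and the scene stay as the last step left them, time stands still between calls to the robot, and variables do not carry over. Pictures are saved under pics/ and viewed, at most 10 in all, crops included, and the job is handed in when it is done.

```bash
mkdir -p pics; cat > h.py <<'E'
import numpy as np,cv2
from bench import *
def K(m): 
    f=210/np.tan(np.radians(m["fovy"])/2); return f,m["cx"],m["cy"]
def view(name,s=None):
    m=camera_model(name)
    if name=="wrist":
        s=s or observe(); T=np.eye(4);T[:3,:3]=s["ee_rot"];T[:3,3]=s["tcp_pos"]
        return m,np.linalg.inv(T@np.array(m["hand_eye"]))
    return m,np.array(m["view"])
def ray(name,xy):
    m,V=view(name);f,cx,cy=K(m);C=np.linalg.inv(V)
    d=C[:3,:3]@np.array([(xy[0]-cx)/f,-(xy[1]-cy)/f,-1]);return C[:3,3],d
def onz(name,xy,z):
    o,d=ray(name,xy);return o+d*(z-o[2])/d[2]
def proj(name,p):
    m,V=view(name);f,cx,cy=K(m);c=V[:3,:3]@p+V[:3,3];return np.array([cx+f*c[0]/-c[2],cy-f*c[1]/-c[2]])
def tri(a,b):
    (o,d),(p,e)=a,b;s=np.linalg.lstsq(np.c_[d,-e],p-o,rcond=None)[0]
    return (o+d*s[0]+p+e*s[1])/2,np.linalg.norm(o+d*s[0]-p-e*s[1])
E
cat > a.py <<'E'
from h import *
np.set_printoptions(precision=3,suppress=True)
for n in ["side","top"]:
    im=camera(n);cv2.imwrite(f"pics/{n}0.png",im[...,::-1]);m=camera_model(n)
    print(n,{k:v for k,v in m.items() if k!="view"},np.linalg.inv(m["view"])[:3,3])
    for t in ["wedge","raised_edge","press_spot","wedge_tip","wedge_slope","box","board","glue","tile_pot","paint_jar"]:
        print(t,[(np.round(r["xy"]).astype(int).tolist(),round(float(r["conf"]),2)) for r in tip_of(t,n)[:4]])
print(observe()["time"])
E
python3 a.py
```

```text
side {'fovy': 48.056307529119806, 'cx': 287.7810512705251, 'cy': 204.7475525090598} [0.07  0.856 0.931]
wedge [([344, 314], 0.92), ([283, 350], 0.9), ([295, 270], 0.68)]
raised_edge [([301, 236], 0.72)]
press_spot [([310, 218], 0.91)]
wedge_tip [([322, 323], 0.97), ([305, 257], 0.76), ([256, 336], 0.56)]
wedge_slope [([300, 262], 0.84), ([277, 346], 0.81), ([341, 313], 0.76)]
box [([313, 216], 0.71)]
board []
glue [([207, 201], 0.64)]
tile_pot [([360, 153], 0.77)]
paint_jar [([204, 338], 0.93)]
top {'fovy': 47.174587025076136, 'cx': 276.9959366297571, 'cy': 217.66414437332534} [0.431 0.018 1.482]
wedge [([238, 251], 0.84), ([163, 270], 0.77), ([218, 296], 0.62)]
raised_edge [([270, 235], 0.6)]
press_spot [([278, 236], 0.71), ([304, 230], 0.34)]
wedge_tip [([254, 246], 0.98), ([168, 254], 0.84), ([199, 293], 0.58)]
wedge_slope [([214, 296], 0.75), ([238, 246], 0.61), ([167, 266], 0.58)]
box [([305, 230], 0.96)]
board []
glue [([276, 127], 0.6)]
tile_pot [([423, 229], 0.61), ([303, 230], 0.46)]
paint_jar [([143, 219], 0.55)]
1.1
```

View pics/top0.png

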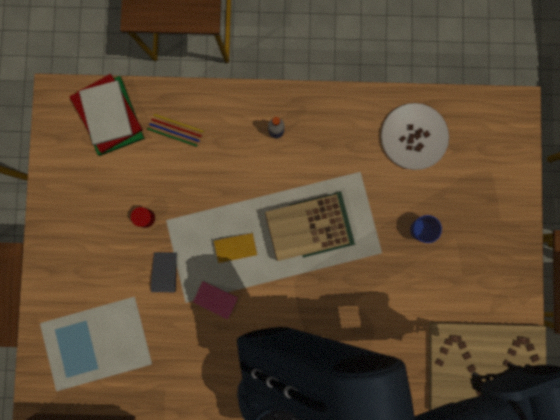

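View pics/side0.png

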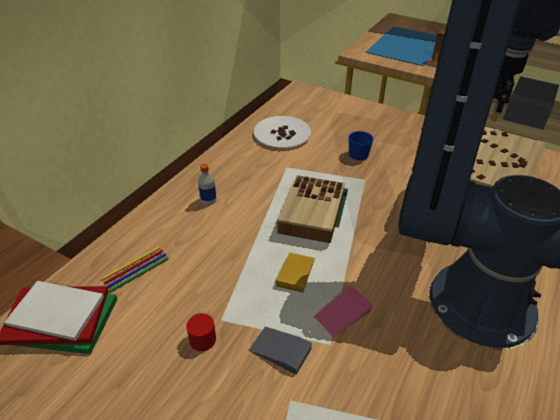

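```bash
python3 - <<'E'
from h import *
np.set_printoptions(precision=3,suppress=True)
for nm,s,t,z in [("wedge",(295,270),(238,251),0),("tip",(305,257),(254,246),.001),("slope",(300,262),(238,246),.014),("press",(310,218),(278,236),.066),("redge",(301,236),(270,235),.017),("glue",(207,201),(276,127),0),("pot",(360,153),(423,229),0),("jar",(204,338),(143,219),0),("box",(313,216),(305,230),.005)]:
    print(nm,onz("side",s,z),onz("top",t,z),tri(ray("side",s),ray("top",t)))
i=cv2.imread("pics/top0.png")[190:300,190:370];cv2.imwrite("pics/crop.png",cv2.resize(i,None,fx=4.4,fy=4.4,interpolation=cv2.INTER_CUBIC))
E
```

```text
wedge [0.445 0.141 0.   ] [0.43  0.137 0.   ] (array([0.437, 0.14 , 0.003]), np.float64(0.015038203775556478))
tip [0.444 0.088 0.001] [0.447 0.088 0.001] (array([ 0.445,  0.088, -0.   ]), np.float64(0.0027054504277721526))
slope [0.441 0.121 0.014] [0.445 0.136 0.014] (array([0.441, 0.133, 0.027]), np.float64(0.00977371388664306))
press [0.473 0.01  0.066] [0.477 0.015 0.066] (array([0.474, 0.014, 0.069]), np.float64(0.006007670448464969))
redge [0.483 0.039 0.017] [0.481 0.04  0.017] (array([0.482, 0.04 , 0.019]), np.float64(0.0015174663335887331))
glue [0.807 0.037 0.   ] [0.82 0.03 0.  ] (array([ 0.819,  0.028, -0.011]), np.float64(0.008120910252439623))
pot [ 0.509 -0.434 -0.   ] [ 0.513 -0.432  0.   ] (array([ 0.511, -0.432,  0.001]), np.float64(0.004547437752801414))
jar [0.524 0.421 0.   ] [0.521 0.433 0.   ] (array([0.518, 0.428, 0.015]), np.float64(0.002957706338575885))
box [ 0.498 -0.062  0.005] [ 0.5   -0.067  0.005] (array([ 0.5  , -0.068, -0.001]), np.float64(0.00046934471294798056))
```

View pics/crop.png

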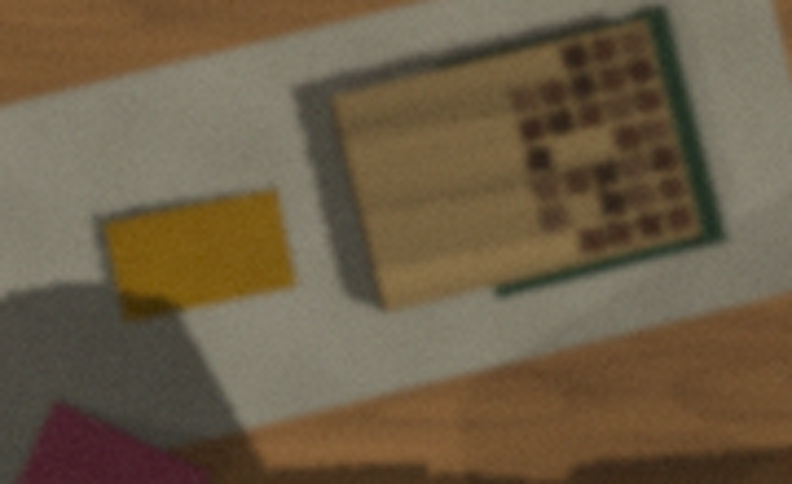

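Wedge-shaped candidates in the top picture: yellow (238,247), grey (165,271) and magenta (216,298). Only the yellow one fits: it's on the paper in front of the box's plain, raised end, with its tip towards the box. The crop confirms this, with the tip edge at crop x≈285 and the box's bare end at x≈360.

```bash
python3 - <<'E'
from h import *
np.set_printoptions(precision=4,suppress=True)
c=lambda x,y,z: onz("top",((x+.5)/4.4+189.5,(y+.5)/4.4+189.5),z)[:2]
t1,t2=c(278,188,.002),c(296,287,.002);b1,b2=c(105,220,.026),c(124,318,.026)
l1,l2=c(334,95,.066),c(386,308,.066);h1,h2=c(648,18,.056),c(705,235,.056)
an=lambda v:np.degrees(np.arctan2(v[1],v[0]))
T=(t1+t2)/2;B=(b1+b2)/2;L=(l1+l2)/2;H=(h1+h2)/2
print("tip",T,"back",B,np.linalg.norm(T-B),np.linalg.norm(t1-t2),"ang",an(T-B),an(t1-t2)-90)
print("L",L,"H",H,np.linalg.norm(L-H),np.linalg.norm(l1-l2),"ang",an(H-L),an(l1-l2)-90,an(h1-h2)-90)
s=observe();print(s["ee_rot"],s["tcp_pos"],tip_extent,s["gripper_width"],s["force"])
E
```

```text
tip [0.4541 0.0856] back [0.429  0.2022] 0.11930140022072554 0.07024030968996885 ang -77.84149145473238 -77.97335575070866
L [0.4786 0.0347] H [ 0.5353 -0.1776] 0.21970918121603508 0.14673142491270075 ang -75.04080595981642 -74.70683565713874 -74.31126743776045
[[ 0.9646  0.2636  0.    ]
 [ 0.2636 -0.9646  0.    ]
 [ 0.     -0.     -1.    ]] [ 0.145  -0.5305  0.4047] 0.1734 0.08511293226477966 [ 0.8753 -0.0798  0.2632]
```

```bash
M='x'
python3 -m jog '[{"translation":[0.34,0.96,0],"rot":[0,0,0.2]},{"translation":[0.34,0.96,0],"rot":[0,0,0.2]},{"translation":[0.34,0.96,0],"rot":[0,0,0.2]},{"translation":[0.34,0.96,0],"rot":[0,0,0.2]}]' 135 60
python3 -m jog '[{"translation":[0.34,0.96,0],"rot":[0,0,0.2]},{"translation":[0.34,0.96,0],"rot":[0,0,0.2]},{"translation":[0.34,0.96,0],"rot":[0,0,0.2]},{"translation":[0.34,0.96,0],"rot":[0,0,0.2]}]'
python3 -m jog '[{"translation":[0.34,0.96,0],"rot":[0,0,0.2]},{"translation":[0.34,0.96,0],"rot":[0,0,0.2]},{"translation":[0.34,0.96,0],"rot":[0,0,0.2]},{"translation":[0.34,0.96,0],"rot":[0,0,0.2]}]'
python3 -m jog '[{"translation":[0.34,0.96,0],"rot":[0,0,0.2]},{"translation":[0.34,0.96,0],"rot":[0,0,0.2]},{"translation":[0.34,0.96,0],"rot":[0,0,0.2]},{"translation":[0.34,0.96,0],"rot":[0,0,0.2]}]'
python3 -m jog '[{"translation":[0.34,0.96,0],"rot":[0,0,0.2]},{"translation":[0.34,0.96,0],"rot":[0,0,0.2]},{"translation":[0.34,0.96,0],"rot":[0,0,0.2]},{"translation":[0.34,0.96,0],"rot":[0,0,0.2]}]'
python3 -m jog '[{"translation":[0.34,0.96,0],"rot":[0,0,0.2]},{"translation":[0.34,0.96,0],"rot":[0,0,0.2]},{"translation":[0.34,0.96,0],"rot":[0,0,0.2]},{"translation":[0.34,0.96,0],"rot":[0,0,0.2]}]'
python3 -m jog '[{"translation":[0.34,0.96,0],"rot":[0,0,0.2]},{"translation":[0.34,0.96,0],"rot":[0,0,0.2]},{"translation":[0.34,0.96,0],"rot":[0,0,0.2]},{"translation":[0.34,0.96,0],"rot":[0,0,0.2]}]'
python3 -m jog '[{"translation":[0.34,0.96,0],"rot":[0,0,0.2]},{"translation":[0.34,0.96,0],"rot":[0,0,0.2]},{"translation":[0.34,0.96,0],"rot":[0,0,0.2]},{"translation":[0.34,0.96,0],"rot":[0,0,0.2]}]'
python3 - <<'E'
from h import *
np.set_printoptions(precision=4,suppress=True)
s=observe();print(s["time"],s["tcp_pos"],np.degrees(np.arctan2(s["ee_rot"][1][0],s["ee_rot"][0][0])),tip_extent,s["gripper_width"],s["force"])
im=camera("wrist");cv2.imwrite("pics/w1.png",im[...,::-1])
for t in ["wedge","wedge_tip","raised_edge","press_spot"]:
  for r in tip_of(t,"wrist")[:3]: print(t,np.round(r["xy"]),round(float(r["conf"]),2),onz("wrist",r["xy"],{"raised_edge":.017,"press_spot":.066}.get(t,0.0)))
E
```

```text
time: 1.43
tcp_pos: [0.1799, -0.4317, 0.4048]
ee_rot: [[0.888, 0.46, 0.0], [0.46, -0.888, 0.001], [0.001, -0.001, -1.0]]
force: [-0.2, -0.7, 0.6]
gripper_width: 0.0407
grip_force: 0.0
time: 1.77
tcp_pos: [0.2136, -0.3363, 0.4048]
ee_rot: [[0.773, 0.635, 0.0], [0.635, -0.773, 0.0], [0.0, -0.0, -1.0]]
force: [-0.0, -1.8, 1.7]
gripper_width: 0.0401
grip_force: 0.0
time: 2.1
tcp_pos: [0.2476, -0.2409, 0.4049]
ee_rot: [[0.624, 0.782, 0.0], [0.782, -0.624, -0.0], [0.0, 0.0, -1.0]]
force: [1.0, -0.2, -0.2]
gripper_width: 0.0402
grip_force: 0.0
time: 2.43
tcp_pos: [0.2819, -0.1453, 0.405]
ee_rot: [[0.448, 0.894, 0.001], [0.894, -0.448, -0.0], [0.0, 0.001, -1.0]]
force: [-0.3, -0.1, 1.4]
gripper_width: 0.0401
grip_force: 0.0
time: 2.77
tcp_pos: [0.3164, -0.0495, 0.405]
ee_rot: [[0.252, 0.968, 0.001], [0.968, -0.252, -0.0], [0.0, 0.001, -1.0]]
force: [-0.5, -0.1, -0.5]
gripper_width: 0.0402
grip_force: 0.0
time: 3.1
tcp_pos: [0.3508, 0.0464, 0.4049]
ee_rot: [[0.046, 0.999, 0.001], [0.999, -0.046, 0.0], [0.0, 0.001, -1.0]]
force: [-0.7, -0.2, -0.9]
gripper_width: 0.0404
grip_force: 0.0
time: 3.
[... 154 characters left out ...]
0398
grip_force: 0.0
time: 3.77
tcp_pos: [0.4191, 0.2381, 0.4044]
ee_rot: [[-0.363, 0.932, 0.001], [0.932, 0.363, 0.0], [-0.0, 0.001, -1.0]]
force: [-0.6, 0.6, 0.1]
gripper_width: 0.0402
grip_force: 0.0
3.7667 [0.4191 0.2381 0.4044] 111.30808893058683 0.1734 0.04016730260400598 [-0.6276  0.5637  0.086 ]
wedge [277.  41.] 0.86 [0.3628 0.3584 0.    ]
wedge [269. 254.] 0.6 [0.4357 0.1434 0.    ]
wedge_tip [267. 301.] 0.92 [0.4544 0.0827 0.    ]
wedge_tip [326.  62.] 0.88 [0.4148 0.3579 0.    ]
wedge_tip [191. 120.] 0.66 [0.3063 0.2563 0.    ]
raised_edge [266. 343.] 0.59 [0.472  0.0368 0.017 ]
raised_edge [270. 254.] 0.53 [0.4339 0.1512 0.017 ]
press_spot [262. 386.] 0.85 [0.4752 0.0194 0.066 ]
```

View pics/w1.png

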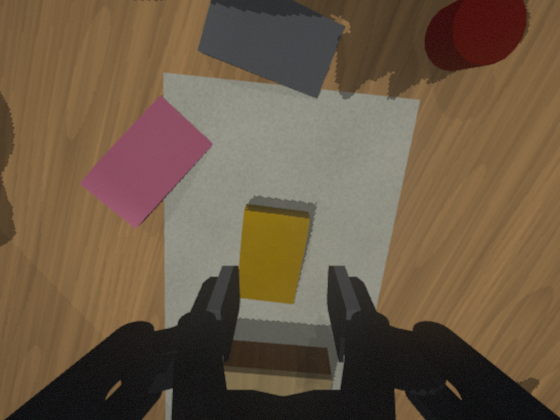

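The wrist view shows the yellow wedge with its back face at (278,209) and tip at (267,302). The box edge is at about (278,345), and the fingers straddle the line of the push. Wedge tip ≈ (0.454, 0.083) agrees with the other cameras, so I'll go down behind its back face.

```bash
python3 -m jog '[{"translation":[0,0,-0.4]},{"translation":[0,0,-0.75]},{"translation":[0,0,-0.75]}]' 
python3 -m jog '[{"translation":[0,0,-0.4]},{"translation":[0,0,-0.75]},{"translation":[0,0,-0.75]}]' | grep -E "tcp|force"
python3 -m jog '[{"translation":[0,0,-0.2]},{"translation":[0,0,-0.4]},{"translation":[0,0,-0.6]},{"translation":[0,0,-0.73]},{"translation":[0,0,-0.73]}]' | grep -E "tcp|force"
python3 -m jog '[{"translation":[0.036,-0.093,0]},{"translation":[0.073,-0.186,0]},{"translation":[0.109,-0.28,0]},{"translation":[0.109,-0.28,0]}]' | grep -E "tcp|force"
python3 -m jog '[{"translation":[0.022,-0.056,0]},{"translation":[0.044,-0.112,0]},{"translation":[0.066,-0.168,0]},{"translation":[0.088,-0.224,0]},{"translation":[0.109,-0.28,0]}]' | grep -E "tcp|force"
python3 - <<'E'
from h import *
np.set_printoptions(precision=4,suppress=True)
for n in ["wrist","side","top"]:
 im=camera(n);cv2.imwrite(f"pics/{n}2.png",im[...,::-1])
 for t in ["wedge_tip","raised_edge","press_spot"]:
  for r in tip_of(t,n)[:3]: print(n,t,np.round(r["xy"]),round(float(r["conf"]),2),onz(n,r["xy"],{"raised_edge":.017,"press_spot":.066}.get(t,0.0)))
print(observe()["time"])
E
```

```text
wrist wedge_tip [190. 116.] 0.73 [0.3035 0.2607 0.    ]
wrist wedge_tip [330.  61.] 0.73 [0.4186 0.361  0.    ]
wrist wedge_tip [270. 299.] 0.62 [0.4573 0.0877 0.    ]
wrist raised_edge [271. 341.] 0.91 [0.4758 0.0423 0.017 ]
wrist press_spot [264. 385.] 0.81 [0.4769 0.0222 0.066 ]
wrist press_spot [271. 342.] 0.53 [0.464  0.0787 0.066 ]
wrist press_spot [272. 252.] 0.4 [0.4282 0.1772 0.066 ]
side wedge_tip [258. 334.] 0.76 [0.4243 0.352  0.    ]
side wedge_tip [304. 254.] 0.67 [0.4525 0.0782 0.    ]
side wedge_tip [322. 323.] 0.56 [ 0.3116  0.2504 -0.    ]
side raised_edge [301. 235.] 0.72 [0.4857 0.0342 0.017 ]
side press_spot [308. 218.] 0.61 [0.4779 0.0103 0.066 ]
top wedge_tip [256. 247.] 0.96 [0.4437 0.0803 0.    ]
top raised_edge [269. 238.] 0.84 [0.4719 0.0429 0.017 ]
top press_spot [252. 244.] 0.39 [0.4501 0.091  0.066 ]
4.6167validation failed for argument at $[0]...
validation failed for argument at $[0]...
validation failed for argument at $[0]...
validation failed for argument at $[0]...
validation failed for argument at $[0]...
```

View pics/wrist2.png

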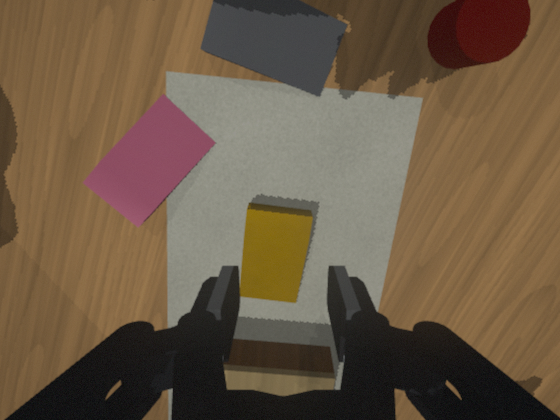

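The moves were refused because every row needs "rot", so nothing moved and the picture is unchanged. I'll repeat them with it.

```bash
python3 -m jog '[{"translation":[0,0,-0.4],"rot":[0,0,0]},{"translation":[0,0,-0.75],"rot":[0,0,0]},{"translation":[0,0,-0.75],"rot":[0,0,0]}]' | grep -E "tcp|force"
python3 -m jog '[{"translation":[0,0,-0.4],"rot":[0,0,0]},{"translation":[0,0,-0.75],"rot":[0,0,0]},{"translation":[0,0,-0.75],"rot":[0,0,0]}]' | grep -E "tcp|force"
python3 -m jog '[{"translation":[0,0,-0.2],"rot":[0,0,0]},{"translation":[0,0,-0.4],"rot":[0,0,0]},{"translation":[0,0,-0.6],"rot":[0,0,0]},{"translation":[0,0,-0.73],"rot":[0,0,0]},{"translation":[0,0,-0.73],"rot":[0,0,0]}]' | grep -E "tcp|force"
python3 -m jog '[{"translation":[0.036,-0.093,0],"rot":[0,0,0]},{"translation":[0.073,-0.186,0],"rot":[0,0,0]},{"translation":[0.109,-0.28,0],"rot":[0,0,0]},{"translation":[0.109,-0.28,0],"rot":[0,0,0]}]' | grep -E "tcp|force"
python3 -m jog '[{"translation":[0.022,-0.056,0],"rot":[0,0,0]},{"translation":[0.044,-0.112,0],"rot":[0,0,0]},{"translation":[0.066,-0.168,0],"rot":[0,0,0]},{"translation":[0.088,-0.224,0],"rot":[0,0,0]},{"translation":[0.109,-0.28,0],"rot":[0,0,0]}]' | grep -E "tcp|force"
python3 - <<'E'
from h import *
np.set_printoptions(precision=4,suppress=True)
for n in ["wrist","side","top"]:
 im=camera(n);cv2.imwrite(f"pics/{n}3.png",im[...,::-1])
 for t in ["wedge_tip","raised_edge"]:
  for r in tip_of(t,n)[:3]: print(n,t,np.round(r["xy"]),round(float(r["conf"]),2),onz(n,r["xy"],{"raised_edge":.017,"press_spot":.066}.get(t,0.0)))
print(observe()["time"])
E
```

```text
tcp_pos: [0.4156, 0.2369, 0.3248]
force: [-1.2, 0.4, -1.1]
grip_force: 0.0
tcp_pos: [0.416, 0.2371, 0.2512]
force: [-1.5, 0.1, 0.4]
grip_force: 0.0
tcp_pos: [0.4175, 0.2377, 0.1821]
force: [-1.1, -0.8, -1.3]
grip_force: 0.0
tcp_pos: [0.429, 0.2079, 0.1829]
force: [-0.0, 0.4, -0.1]
grip_force: 0.0
tcp_pos: [0.4391, 0.181, 0.1817]
force: [0.5, 0.6, 1.9]
grip_force: 0.7
side wedge_tip [320. 325.] 0.87 [0.3124 0.2582 0.    ]
side wedge_tip [296. 244.] 0.78 [ 0.4889  0.0586 -0.    ]
side wedge_tip [257. 337.] 0.63 [0.4224 0.3579 0.    ]
side raised_edge [303. 239.] 0.61 [0.4743 0.0454 0.017 ]
top wedge_tip [166. 253.] 0.92 [0.4179 0.3565 0.    ]
top wedge_tip [264. 238.] 0.88 [0.4736 0.0571 0.    ]
top raised_edge [269. 237.] 0.68 [0.4762 0.0418 0.017 ]
6.7333
```

View pics/wrist3.png

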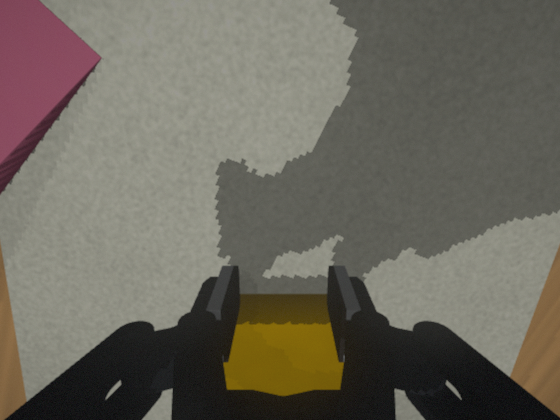

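The wrist view shows the wedge flat against both fingers, its back edge at (283,294). Its tip is about 19 mm short of the box edge. I'll straighten it to the box axis, then push along it while watching the force.

```bash
python3 -m jog '[{"translation":[0.02,-0.03,0],"rot":[0,0,-0.026]},{"translation":[0.045,-0.065,0],"rot":[0,0,-0.052]},{"translation":[0.07,-0.1,0],"rot":[0,0,-0.078]},{"translation":[0.09,-0.13,0],"rot":[0,0,-0.103]},{"translation":[0.09,-0.13,0],"rot":[0,0,-0.103]}]' | grep -E "tcp|force"
python3 -m jog '[{"translation":[0.013,-0.048,0],"rot":[0,0,0]},{"translation":[0.026,-0.097,0],"rot":[0,0,0]},{"translation":[0.039,-0.145,0],"rot":[0,0,0]},{"translation":[0.052,-0.193,0],"rot":[0,0,0]},{"translation":[0.052,-0.193,0],"rot":[0,0,0]}]' | grep -E "tcp|force"
python3 -m jog '[{"translation":[0.013,-0.048,0],"rot":[0,0,0]},{"translation":[0.026,-0.097,0],"rot":[0,0,0]},{"translation":[0.039,-0.145,0],"rot":[0,0,0]},{"translation":[0.039,-0.145,0],"rot":[0,0,0]}]' | grep -E "tcp|force"
python3 - <<'E'
from h import *
np.set_printoptions(precision=4,suppress=True)
s=observe();print(s["time"],s["tcp_pos"],np.degrees(np.arctan2(s["ee_rot"][1][0],s["ee_rot"][0][0])))
a=camera("side");b=camera("top")
c=lambda i,x,y,w,h,k:cv2.resize(i[y:y+h,x:x+w],None,fx=k,fy=k,interpolation=cv2.INTER_CUBIC)
cv2.imwrite("pics/push4.png",np.hstack([c(a,240,170,130,150,3),c(b,200,170,130,150,3)])[...,::-1])
E
```

```text
tcp_pos: [0.4483, 0.1679, 0.1817]
force: [-0.2, 0.3, 0.1]
grip_force: 0.0
tcp_pos: [0.4533, 0.1483, 0.1817]
force: [0.1, -0.0, 0.0]
grip_force: 0.0
tcp_pos: [0.4572, 0.1339, 0.1817]
force: [-0.2, -0.6, 0.5]
grip_force: 0.0
7.9 [0.4572 0.1339 0.1817] 105.07743353255732
```

View pics/push4.png

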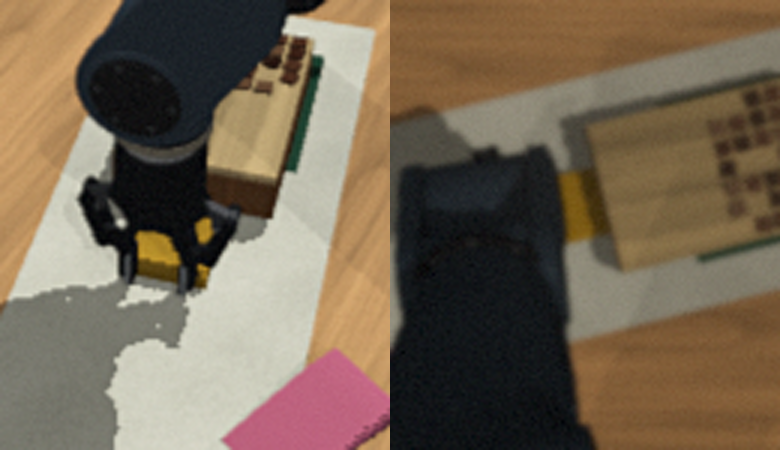

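The wedge lies straight under the raised end, with its tip about 32 mm in and no contact force yet. I'll carry on in small steps.

```bash
python3 -m jog '[{"translation":[0.005,-0.019,0],"rot":[0,0,0]},{"translation":[0.010,-0.039,0],"rot":[0,0,0]},{"translation":[0.010,-0.039,0],"rot":[0,0,0]}]' | grep -E "tcp|force"
python3 -m jog '[{"translation":[0.005,-0.019,0],"rot":[0,0,0]},{"translation":[0.010,-0.039,0],"rot":[0,0,0]},{"translation":[0.010,-0.039,0],"rot":[0,0,0]}]' | grep -E "tcp|force"
python3 -m jog '[{"translation":[0.005,-0.019,0],"rot":[0,0,0]},{"translation":[0.010,-0.039,0],"rot":[0,0,0]}]' | grep -E "tcp|force:"
python3 -m jog '[{"translation":[0.005,-0.019,0],"rot":[0,0,0]},{"translation":[0.010,-0.039,0],"rot":[0,0,0]}]' | grep -E "tcp|force:"
```

```text
tcp_pos: [0.458, 0.1306, 0.1817]
force: [-0.2, 0.3, 0.2]
grip_force: 0.0
tcp_pos: [0.459, 0.1266, 0.1817]
force: [-0.0, 0.4, 0.5]
grip_force: 0.0
tcp_pos: [0.4599, 0.1231, 0.1817]
force: [-0.9, 6.0, 0.1]
grip_force: 2.7
tcp_pos: [0.4609, 0.1191, 0.1817]
force: [-1.6, 4.4, 1.2]
grip_force: 2.7
```

Contact came at about y=0.124, and the push now takes about 5 N with the tip 46 mm in. I'll back off, rise, close the fingers and press at the press spot.

```bash
python3 -m jog '[{"translation":[-0.03,0.12,0],"rot":[0,0,0]},{"translation":[-0.065,0.24,0],"rot":[0,0,0]},{"translation":[-0.065,0.24,0.4],"rot":[0,0,0]},{"translation":[-0.065,0.24,0.8],"rot":[0,0,0]},{"translation":[-0.065,0.24,1],"rot":[0,0,0]}]' | grep -E "tcp|force:"
python3 -m jog '[{"translation":[0.07,-0.3,0.1],"rot":[0,0,0]},{"translation":[0.14,-0.63,0.1],"rot":[0,0,0]},{"translation":[0.14,-0.63,0.1],"rot":[0,0,0]}]' 255 | grep -E "tcp|force:"
python3 -m jog '[{"translation":[0.07,-0.3,0],"rot":[0,0,0]},{"translation":[0.14,-0.64,0],"rot":[0,0,0]},{"translation":[0.14,-0.64,0],"rot":[0,0,0]},{"translation":[0.14,-0.64,0],"rot":[0,0,0]}]' | grep -E "tcp|force:|width"
python3 -m jog '[{"translation":[0,0,-0.2],"rot":[0,0,0]},{"translation":[0,0,-0.4],"rot":[0,0,0]},{"translation":[0,0,-0.45],"rot":[0,0,0]},{"translation":[0,0,-0.45],"rot":[0,0,0]}]' | grep -E "tcp|force:"
python3 - <<'E'
from h import *
np.set_printoptions(precision=4,suppress=True)
s=observe();print(s["time"])
a=camera("side");b=camera("top")
for n in ["side","top"]:
 for t in ["wedge_tip","raised_edge","press_spot","wedge"]:
  for r in tip_of(t,n)[:1]: print(n,t,np.round(r["xy"]),round(float(r["conf"]),2),onz(n,r["xy"],{"raised_edge":.014,"press_spot":.063}.get(t,0.0)))
c=lambda i,x,y,w,h,k:cv2.resize(i[y:y+h,x:x+w],None,fx=k,fy=k,interpolation=cv2.INTER_CUBIC)
cv2.imwrite("pics/press5.png",np.hstack([c(a,240,150,130,150,3),c(b,200,170,130,150,3)])[...,::-1])
E
```

```text
tcp_pos: [0.4549, 0.1432, 0.285]
force: [1.0, -0.3, 0.4]
grip_force: 0.0
tcp_pos: [0.4693, 0.0766, 0.2927]
force: [-0.9, -0.1, -0.8]
grip_force: 0.0
tcp_pos: [0.4825, 0.0149, 0.2915]
force: [0.2, -0.4, -0.5]
gripper_width: -0.0001
grip_force: 0.0
tcp_pos: [0.4819, 0.0168, 0.2456]
force: [0.4, -0.4, 0.2]
grip_force: 0.0
10.1667
side wedge_tip [256. 334.] 0.95 [0.4276 0.3519 0.    ]
side raised_edge [304. 237.] 0.73 [0.4753 0.0358 0.014 ]
side press_spot [304. 216.] 0.86 [0.493  0.0066 0.063 ]
side wedge [343. 312.] 0.95 [0.282  0.1969 0.    ]
top wedge_tip [168. 252.] 0.94 [0.4196 0.3532 0.    ]
top wedge [166. 274.] 0.95 [0.3553 0.3562 0.    ]
```

View pics/press5.png

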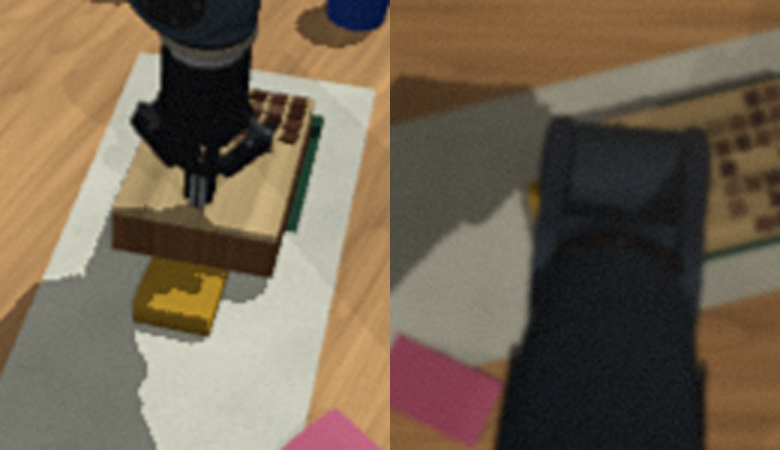

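The fingers are over the centre line of the lid near the raised end, with the wedge in place below. I'll press in small steps.

```bash
python3 -m jog '[{"translation":[0,0,-0.03],"rot":[0,0,0]},{"translation":[0,0,-0.06],"rot":[0,0,0]},{"translation":[0,0,-0.06],"rot":[0,0,0]}]' | grep -E "tcp|force:"
python3 -m jog '[{"translation":[0,0,-0.01],"rot":[0,0,0]},{"translation":[0,0,-0.02],"rot":[0,0,0]},{"translation":[0,0,-0.02],"rot":[0,0,0]}]' | grep -E "tcp|force:"
python3 -m jog '[{"translation":[0,0,-0.01],"rot":[0,0,0]},{"translation":[0,0,-0.02],"rot":[0,0,0]},{"translation":[0,0,-0.02],"rot":[0,0,0]}]' | grep -E "tcp|force:"
```

```text
tcp_pos: [0.4822, 0.0161, 0.24]
force: [0.2, -0.9, -0.3]
grip_force: 0.0
tcp_pos: [0.4824, 0.0161, 0.2385]
force: [0.6, -0.8, 0.2]
grip_force: 0.0
tcp_pos: [0.4825, 0.0161, 0.2372]
force: [-2.5, 0.5, 10.4]
grip_force: 4.9
```

```bash
python3 -m jog '[{"translation":[0,0,-0.01],"rot":[0,0,0]},{"translation":[0,0,-0.01],"rot":[0,0,0]},{"translation":[0,0,-0.01],"rot":[0,0,0]}]' | grep -E "tcp|force:"
python3 -m jog '[{"translation":[0,0,-0.005],"rot":[0,0,0]},{"translation":[0,0,-0.005],"rot":[0,0,0]},{"translation":[0,0,-0.005],"rot":[0,0,0]}]' | grep -E "tcp|force:"
```

```text
tcp_pos: [0.4826, 0.0161, 0.237]
force: [-6.4, 1.3, 22.2]
grip_force: 11.2
tcp_pos: [0.4826, 0.0161, 0.2369]
force: [-9.9, 1.0, 29.7]
grip_force: 14.6
```

```bash
for i in 1 2 3; do python3 -m jog '[{"translation":[0,0,0],"rot":[0,0,0]},{"translation":[0,0,0],"rot":[0,0,0]},{"translation":[0,0,0],"rot":[0,0,0]},{"translation":[0,0,0],"rot":[0,0,0]},{"translation":[0,0,0],"rot":[0,0,0]}]' | grep -E "time|tcp|force:"; done
```

```text
time: 12.33
tcp_pos: [0.4826, 0.0162, 0.2369]
force: [-8.8, 1.3, 28.1]
grip_force: 14.6
time: 12.75
tcp_pos: [0.4826, 0.0161, 0.2369]
force: [-9.8, 0.4, 29.9]
grip_force: 14.6
time: 13.17
tcp_pos: [0.4826, 0.0161, 0.2369]
force: [-9.4, 0.8, 29.8]
grip_force: 14.6
```

It stands firm: 30 N for over a second with under 1 mm of give. Now I'll lift away and look.

```bash
python3 -m jog '[{"translation":[0,0,0.02],"rot":[0,0,0]},{"translation":[0,0,0.2],"rot":[0,0,0]},{"translation":[0,0,0.5],"rot":[0,0,0]},{"translation":[0,0,0.9],"rot":[0,0,0]},{"translation":[0,0,1],"rot":[0,0,0]}]' | grep -E "tcp|force:"
python3 -m jog '[{"translation":[-0.3,0,0.3],"rot":[0,0,0]},{"translation":[-0.6,0,0.6],"rot":[0,0,0]},{"translation":[-0.9,0,0.9],"rot":[0,0,0]},{"translation":[-0.9,0,0.9],"rot":[0,0,0]},{"translation":[-0.9,0,0.9],"rot":[0,0,0]}]' | grep -E "tcp|force:"
python3 - <<'E'
from h import *
a=camera("side");b=camera("top");print(observe()["time"])
c=lambda i,x,y,w,h,k:cv2.resize(i[y:y+h,x:x+w],None,fx=k,fy=k,interpolation=cv2.INTER_CUBIC)
cv2.imwrite("pics/end6.png",np.hstack([c(a,240,150,130,150,3),c(b,200,170,130,150,3)])[...,::-1])
E
```

```text
tcp_pos: [0.4833, 0.0161, 0.3399]
force: [1.3, 0.1, 0.8]
grip_force: 0.0
tcp_pos: [0.3917, 0.0161, 0.4267]
force: [0.6, -0.3, -1.0]
grip_force: 0.0
14.1
```

View pics/end6.png

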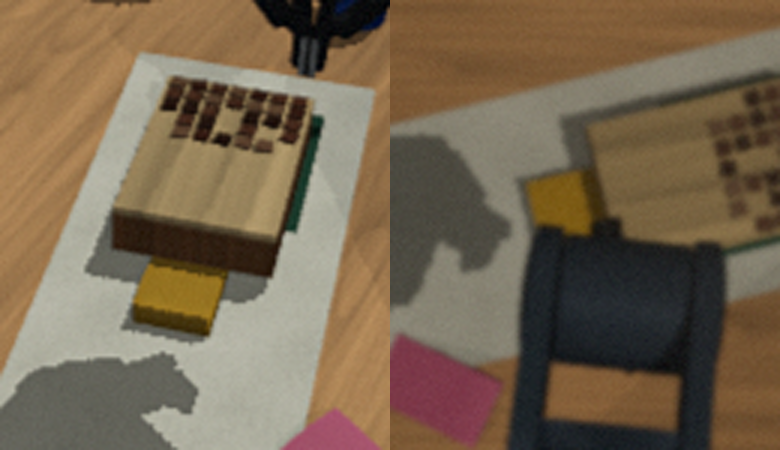

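The wedge is square under the raised end, the box hasn't moved, and the robot is clear.

```bash
python3 -c "from bench import hand_in; print(hand_in())"
```

```text
the job is handed in; nothing more can be done
None
```

The yellow wedge is under the box's raised end, tip about 46 mm in; that end gave under 1 mm when pressed with 30 N for over a second, and I handed the job in at about 14 s with the arm clear.

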